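# Wedge the sample tin tight on the shaker

## Task

Before the shaker can run, its sample tin must be clamped. Pick up the hammer from its rubber mat and tap the wooden wedge sideways into the clamp with at least two separate light blows, drawing the hammer back a few centimetres after each, until the wedge stops advancing and sits tight; then lay the hammer flat back on its mat. Touch the wedge and clamp with the hammer only, strike gently rather than hard, and leave the other things on the bench where they are.

Things in the scene. Friction and masses are not known exactly. Their poses are not given: they have to be found in the camera images.
- hammer_grip (a point): Where to hold the hammer (0.32 kg): centre of its wooden handle, 55 mm behind the head's centre. Handle 20 mm wide (y), 26 mm tall, bare from 37 mm ahead to 147 mm behind this point. It lies level on the mat, this point 22 mm above the mat's top. x points along the handle to the head, y across it (the striking direction), z up.
- hammer_head (a point): Centre of the head: dark steel block with a round white nylon face at each end; 92 mm long along y (either face, 46 mm from this point, may strike), 36 mm along x, 44 mm tall. Axes as for the grip. The handle ends in a black rubber butt 200 to 235 mm behind this point, 44 mm tall.
- hammer: The whole hammer; origin under the middle of its length, 45 mm behind the grip and 22 mm below it. Axes as for the grip.
- mat: Black rubber mat for the hammer, fixed, 320 (x) by 170 (y) by 3 mm; origin at the centre of its underside, on the bench.
- shaker: Flat white shaker, fixed, 250 (x) by 190 (y) mm, aluminium deck 60 mm above the bench; origin at the centre of its underside. On the deck, along its x: steel wall (y -65 to 65 mm, inner face x = -60 mm, top 100 mm above the bench), wedge, sliding clamp bar, tin, end stop whose place varies by 4 mm, unknown. The wedge is driven along this body's -y.
- wedge_butt (a point): Centre of the struck end of the wedge, 25 mm above the deck; the face is 30 mm wide (x), 50 mm tall and looks along +y. It starts loose, 70 to 85 mm beyond the wall's end; driven along -y it moves 15 to 70 mm with little resistance, then jams with this point 75 to 120 mm from the shaker's origin along y. Blows of about 12 N at 40 mm/s set it tight; over 60 N is too hard.
- wedge: Waxed hardwood wedge (0.12 kg), 150 mm long, tapering 3 mm per 25 mm, lying on the deck between wall and bar, held by friction once tight. Origin on its underside, 85 mm behind the butt; y points to the butt.
- bar: Steel clamp bar that slides along the shaker's x; its tapered face meets the wedge, its flat face the tin. Its origin is the shaker's origin when fully slack.
- tin: Square grey sample tin with a white lid, 80 (x) by 90 (y) by 74 mm tall, standing on the deck between clamp bar and end stop with 1 to 6 mm of play in all; origin at the centre of its underside. It must stay standing there.
- jar_a: Bystander: a closed glass soil jar with a card label, 72 mm across, 110 mm tall; origin at the centre of its underside.
- jar_b: Bystander: a second such jar; origin at the centre of its underside.
- beaker: Bystander: an open glass beaker, 70 mm across, 85 mm tall; origin at the centre of its underside.
- dish: Bystander: a small aluminium weighing dish, 60 mm across, 22 mm tall; origin at the centre of its underside.
- brush: Bystander: a bench brush with a wooden handle, 170 mm long; origin at the centre of its underside.
- sieve: Bystander: a brass sieve ring, 120 mm across, 40 mm tall; origin at the centre of its underside.
- seedlings: Bystander: a clear tray 130 by 100 mm of maize seedlings about 130 mm tall; origin at the centre of its underside.
- scoop: Bystander: a spoon-shaped soil scoop, 170 mm long; origin at the centre of its underside.
Things that resemble listed ones, but are neither listed nor needed, are in the scene too. Of the things shaped like the wedge, the wooden one is meant.

How it is judged (in metres and radians):
On the way, in this order (a step that is already met when the one before it is completed fails the run):
1. the hammer is picked up off its mat (height (world z) of hammer_head above 0.055 m), for 0.1 s.
2. the hammer's first blow lands on the wedge (contact force between hammer and wedge above 0.5 N).
3. the hammer is drawn back clear of the wedge (head centre more than 55 mm from the butt, so the face about 10 mm off) (horizontal distance between hammer_head and wedge_butt above 0.055 m), for 0.02 s.
4. the hammer strikes the wedge again (contact force between hammer and wedge above 0.5 N).
5. with the hammer drawn back, the wedge sits tight: it holds the bar against the tin with more than 6 N (horizontal distance between hammer_head and wedge_butt above 0.055 m and contact force between bar and tin above 6 N), for 0.2 s.
At the end, for the whole second after the job is handed in: Wedge tight: clamp bar pressed on the tin with over 6 N, wedge along the slot (0.08 rad) and level (0.15 rad), at rest; tin moved under 15 mm, upright (0.1 rad); hammer at rest, flat (0.15 rad) on the mat, head centre and grip point over the mat (contact force between bar and tin above 6 N and angle between the y axis of wedge_butt and the y axis of shaker, either way round below 0.08 rad and angle between each of wedge_butt, hammer's own z axis and vertical below 0.15 rad and distance of tin from where it was at the start of the episode below 0.015 m and angle between tin's own z axis and vertical below 0.1 rad and x of hammer_grip in the frame of mat between -0.16 and 0.16 m and y of hammer_grip in the frame of mat between -0.085 and 0.085 m and x of hammer_head in the frame of mat between -0.16 and 0.16 m and y of hammer_head in the frame of mat between -0.085 and 0.085 m and contact force between hammer and mat above 0.5 N and linear speed of each of hammer, wedge below 0.01 m/s); the robot touches nothing.
It fails at once if the hammer hits or presses the wedge with more than 60 N (contact force between hammer and wedge above 60 N).
It fails at once if the gripper or arm touches wedge, clamp bar or tin (more than 1 N) (contact force between any of the fingers, the arm and wedge above 1 N or contact force between any of the fingers, the arm and bar above 1 N or contact force between any of the fingers, the arm and tin above 1 N).
It fails at once if the hammer strikes tin, clamp bar or shaker with more than 8 N (contact force between hammer and tin above 8 N or contact force between hammer and bar above 8 N or contact force between hammer and shaker above 8 N).
It fails at once if a bystander is moved by more than 30 mm (distance of any of jar_a, jar_b, beaker, dish, brush, sieve, seedlings, scoop from where it was at the start of the episode above 0.03 m).
It also fails if it takes over 53 s, if anything falls off the work surface, if the arm or the gripper's body presses on something with over 40 N, if the wrist force passes 120 N, or if a joint passes its speed limit or range.

## Robot

A 7-joint arm with a two-finger parallel gripper is mounted at the origin on the work surface. World frame = base frame: x ahead of the robot, y to its left, z up, the work surface at z = 0. Lengths are in mm, angles in rad, forces in N, time in s.
With the tool pointing down it reaches from about 400 to 900 mm from the base axis. Payload 5.5 kg.
Tool frame: the origin (TCP) lies on the centre line of the jaws, within the pads' length; the fingertips stand 22 mm ahead of it and the grasp point (between the pads) lies 3 mm ahead of it; z points along the fingers, y is the line along which they close (so a half turn about z gives the same grasp; the last joint's range is limited). The gripper opens to 85 mm and grips with 20 to 120 N. Pads are 22 mm wide; open, the fingers measure 114 mm over their backs; the gripper's body (76 mm by 85 mm) begins 54 mm behind the grasp point. The pads swing forward as they close: fully open they stand 13 mm farther back than shut.
Start: joints at [-1.058, 0.501, -0.427, 1.55, 0.221, 1.138, -0.21], TCP at [160.649, 629.834, 253.31] pointing down, gripper open.
Joint ranges: [-2.88, 2.88], [-0.31, 2.03], [-1.54, 1.56], [0.2, 2.42], [-1.41, 4.55], [0.19, 2.02], [-2.57, 2.57]. Speed limits (rad/s): [2.57, 2.57, 3.14, 3.14, 3.14, 3.14, 3.14].

## Interface

Orientations are given as a 3x3 rotation matrix whose columns are the frame's x, y, z axes.
In Python, from rig import arm gives the robot as it stands.
- The arm moves only by the shell command python3 -m handwheel 'ROWS' [FORCE]. ROWS is JSON, a list of rows, each a list of 7 numbers: the shift along the tool's x, y, z in mm, then the turn, a rotation vector about the tool's x, y, z in degrees, then the opening in per cent of the stroke, from 0 (shut) to 100 (fully open). In form: [[dx, dy, dz, ax, ay, az, hand], ...]. A call has 1 to 20 rows; each row is the pose to reach, as a shift and turn from the pose commanded when the call began, along the tool's axes at that moment; what a row does not reach only later rows make up. A row lasts 1/10 s, in which the tool goes at most 50 mm and 8.59 degrees, less where a joint would pass 70% of its speed; a pose out of reach is approached as far as the arm can. A call with a gripper value outside its range is refused whole. The fingers move at their own pace and stop on an object; FORCE is the grip in N (left out, the last holds). Time passes only in rows, so rows that repeat a pose let the fingers close. It gives the time, the measured TCP pose, the force, the opening and the grip force at its end, in the units of the state.
- arm.get_state(): the state, without advancing time (a new reading comes with each control period).
- arm.read_camera(name): name is "scene" or "top" or "wrist"; returns the picture (384x512x3 uint8, red, green, blue); there is no depth.
- arm.camera_model(name): a dict with "vfov" (degrees; the focal length in pixels is half the picture's height over the tangent of half this angle, whatever the lens; pixels are square), "cx", "cy" (the principal point, pixels), "rvec" (rotation vector, rad) and "tvec" (3), from world to camera coordinates, as OpenCV has them. Camera axes: x right, y down, z forward; pixel columns grow to the right and rows downward; lengths in mm; the calibration is good to about 2 mm. A picture is of the moment at which its call begins: read the wrist's pose just before it. camera_model takes no time and is no camera call; for the wrist camera it gives the pose at the moment of the call.
- arm.sign_off(): hands the job in; it is judged then, once.
The state is a dict: "t": time; "q": joint angles; "joint_vel": joint speeds; "effort": joint torques, N m; "tcp_pos": TCP position; "eef_rot": TCP orientation; "ft_force": force on the tool from outside, world axes, zero at the start; "wrist_torque": the same for the moment, N m; "grip_width": finger opening in mm; "finger_force": force on a finger pad.
Only numpy, scipy, OpenCV 4.12 (cv2) and the standard library are available. Lean on these libraries where they do the work, as an engineer would, in place of code of your own. Each camera call takes 0.05 s, during which the arm holds its last target. There are 200 camera calls.

## Working session

There is one attempt and no reset: what is moved stays moved. The work goes in short steps, Python scripts to look and compute and a shell command to move; the robot and the scene stay as the last step left them, time stands still between calls to the robot, and variables do not carry over. Pictures are saved under pics/ and viewed, at most 10 in all, crops included, and the job is handed in when it is done.

```bash
mkdir -p pics; ls
cat > h.py <<'E'
import numpy as np, cv2
from rig import arm
def cam(n):
    m=arm.camera_model(n); R=cv2.Rodrigues(np.array(m["rvec"],float))[0]; t=np.array(m["tvec"],float).ravel()
    f=192/np.tan(np.radians(m["vfov"]/2)); return m,R,t,f
def ray(n,u,v,c=None):
    m,R,t,f=c or cam(n); d=R.T@np.array([(u-m["cx"])/f,(v-m["cy"])/f,1]); return -R.T@t,d
def onz(n,u,v,z,c=None):
    o,d=ray(n,u,v,c); return o+d*(z-o[2])/d[2]
def proj(n,p,c=None):
    m,R,t,f=c or cam(n); q=R@np.array(p,float)+t; return q[:2]/q[2]*f+[m["cx"],m["cy"]]
def shot(n,f):
    c=cam(n); im=arm.read_camera(n)[:,:,::-1].copy(); cv2.imwrite("pics/"+f,im); return im,c
E
python3 - <<'E'
from h import *
for n in("top","scene"):
    im,c=shot(n,n+"0.png"); print(n,c[0], -c[1].T@c[2])
a,b=[cv2.imread(f"pics/{n}0.png") for n in("top","scene")]
print(arm.get_state())
E
```

```text
pics
top {'vfov': 56.79687609630993, 'cx': 253.6586259607558, 'cy': 187.15464045726884, 'rvec': array([ 2.12450422, -2.09204396,  0.23150335]), 'tvec': array([  16.57232891,  496.55696903, 1020.89099805])} [ 265.63101564   25.11586276 1103.57204225]
scene {'vfov': 42.95575158564416, 'cx': 253.11175043494288, 'cy': 194.44948024092128, 'rvec': array([ 1.60165985,  2.20499645, -0.65768018]), 'tvec': array([ 150.89705767, -345.98687384, 2184.97488618])} [1460.86783863  315.49726424 1637.96175976]
{'t': 0.1, 'q': array([-1.05779546,  0.50174468, -0.42677701,  1.55133671,  0.22081374,
        1.13831391, -0.2103074 ]), 'joint_vel': array([ 0.00094381, -0.0011945 , -0.00034616, -0.00288852, -0.0009757 ,
       -0.00211752,  0.00072658]), 'effort': array([-1.14566516e-02, -5.70809591e+01, -5.83867148e+00, -2.81749105e+01,
        1.05436327e-02,  5.57737556e-03, -1.20890777e-07]), 'tcp_pos': array([160.60530309, 629.24271803, 252.36988339]), 'eef_rot': array([[-9.68966165e-01,  2.47192958e-01, -4.62096814e-04],
       [ 2.47193388e-01,  9.68964694e-01, -1.68821099e-03],
       [ 3.04416300e-05, -1.75004661e-03, -9.99998468e-01]]), 'ft_force': array([ 0.0478408 , -0.34503192,  0.51995206]), 'wrist_torque': array([-0.06237484, -0.00117004,  0.03467928]), 'finger_force': 0.0, 'grip_width': 85.16723935944749}
```

View pics/top0.png

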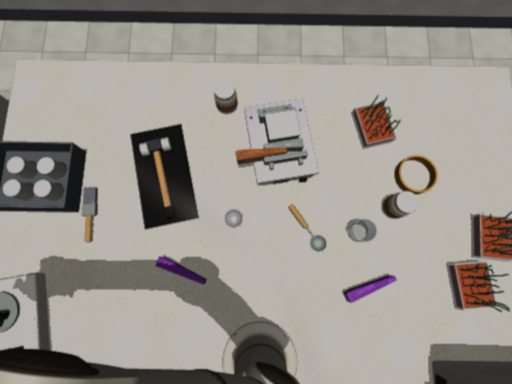

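View pics/scene0.png

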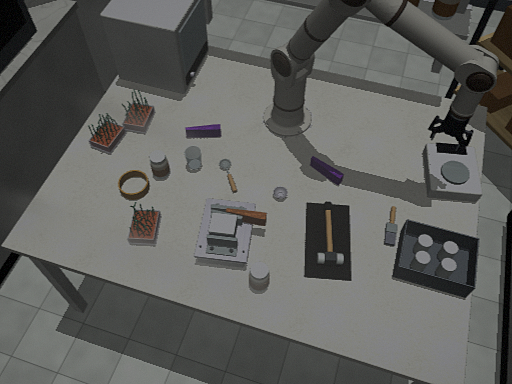

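Top view: the hammer lies on the black mat (head at 155,147, handle to 167,207). The shaker is at (282,142), with the wooden wedge's butt at about (237,156). The wedge candidates are the wooden one in the clamp (262,155), purple at (180,270) and purple at (371,288), so I choose the wooden one. The jar at (226,97), the dish at (233,218) and the scoop at (305,225) are nearby. The brush at (90,213) also has a wooden handle, but only the thing on the mat has a mallet head. Next is a close crop to check.

```bash
cat > m.py <<'E'
from h import *
im=cv2.imread("pics/top0.png"); c=cam("top")
hsv=cv2.cvtColor(im,cv2.COLOR_BGR2HSV)
wood=cv2.inRange(hsv,(3,90,50),(22,255,255))
for (x0,y0,x1,y1),z,nm in [((130,120,200,230),38,"handle"),((230,135,300,170),110,"wedge")]:
    m=np.zeros_like(wood); m[y0:y1,x0:x1]=wood[y0:y1,x0:x1]
    k=max(cv2.findContours(m,0,1)[0],key=cv2.contourArea)
    r=cv2.boxPoints(cv2.minAreaRect(k)); print(nm,cv2.contourArea(k)); print(np.round(np.c_[r,[onz("top",*p,z,c) for p in r]],1))
dark=cv2.inRange(hsv,(0,0,0),(180,255,45)); k=max([k for k in cv2.findContours(dark,0,1)[0] if 120<k[:,0,0].mean()<210 and 120<k[:,0,1].mean()<230],key=cv2.contourArea)
r=cv2.boxPoints(cv2.minAreaRect(k)); print("mat"); print(np.round(np.c_[r,[onz("top",*p,3,c) for p in r]],1))
cv2.imwrite("pics/crop0.png",cv2.resize(im[80:230,125:325],None,fx=4,fy=4,interpolation=cv2.INTER_CUBIC))
E
python3 m.py
```

```text
handle 399.5
[[151.5 150.9 611.  346.4  38. ]
 [159.5 149.3 617.  321.8  38. ]
 [171.5 205.8 437.8 272.6  38. ]
 [163.5 207.5 432.2 296.4  38. ]]
wedge 416.5
[[235.2 150.4 593.3  80.  110. ]
 [286.2 143.1 618.2 -69.5 110. ]
 [288.  156.  578.7 -74.7 110. ]
 [237.  163.3 554.2  73.6 110. ]]
mat
[[128.1 134.1 678.9 438.1   3. ]
 [180.4 124.6 714.9 269.    3. ]
 [197.4 218.2 405.8 197.7   3. ]
 [145.1 227.7 373.8 357.7   3. ]]
```

View pics/crop0.png

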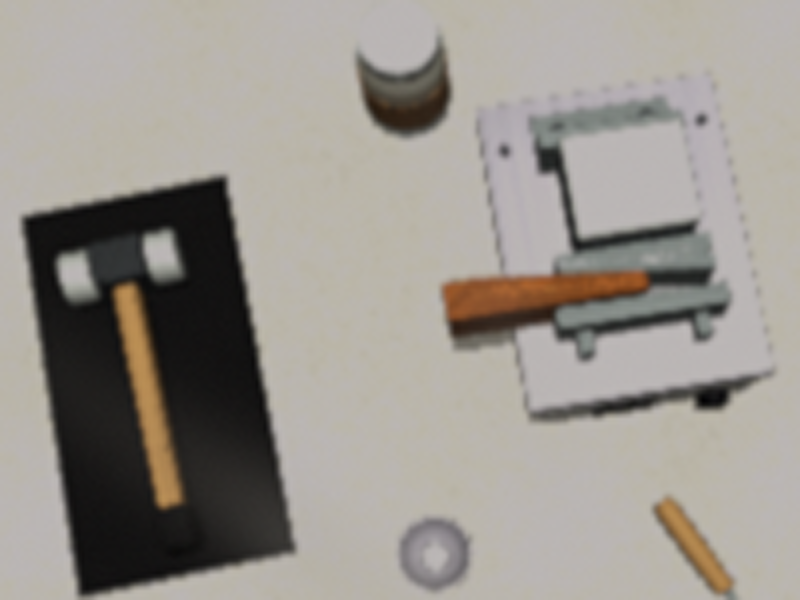

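The crop shows the wooden wedge in the clamp with its butt top edge at about (443..449, 287..321) in crop pixels. The shaker deck corners are near (478,108), (712,70), (774,370) and (530,405). The hammer is head-up on the mat, and the jar is at (400,110).

```bash
cat > m2.py <<'E'
from h import *
c=cam("top"); P=lambda u,v,z:onz("top",u/4+125,v/4+80,z,c)[:2]
K=[P(478,108,60),P(712,70,60),P(774,370,60),P(530,405,60)]
for k in K: print(k.round(1))
print("sides",[np.linalg.norm(K[i]-K[(i+1)%4]).round(1) for i in range(4)],"centre",np.mean(K,0).round(1))
d=K[0]-K[1]; e=K[0]-K[3]+K[1]-K[2]; print("yaw y-edge",np.degrees(np.arctan2(-d[0],d[1])),"x-edge",np.degrees(np.arctan2(e[1],e[0])))
print("butt",P(443,287,110),P(449,321,110),"wall tin tops", P(556,318,100),P(728,290,100))
print("tip",P(648,277,110),P(648,290,110)); print("jar top",P(400,40,110)," dish",P(434,553,22))
print("head faces top", P(57,275,25),P(185,252,25))
E
python3 m2.py
```

```text
[754.2  57.1]
[ 789.9 -128.7]
[ 543.6 -172.1]
[513.3  12.9]
sides [np.float64(189.2), np.float64(250.1), np.float64(187.5), np.float64(244.9)] centre [650.3 -57.7]
yaw y-edge 10.897464740236906 x-edge 10.19866016540905
butt [589.2042127   78.28131249] [563.36923011  73.24652385] wall tin tops [569.9390697   -4.94206641] [ 593.57383624 -131.97935256]
tip [599.33208875 -71.8647376 ] [589.35141792 -71.81283148]
jar top [785.53923087 116.09429119]  dish [404.89546806  84.38483834]
head faces top [621.87003385 389.93416529] [642.77258637 289.50759344]
```

```bash
cat >> h.py <<'E'
from scipy.spatial.transform import Rotation as Ro
def go(p,yaw):
    "shift/turn to put TCP at p, tool x = -x of frame with this yaw, tool down"
    s=arm.get_state(); R=s["eef_rot"]; a=np.radians(yaw); x=np.array([-np.cos(a),-np.sin(a),0]); y=np.array([-np.sin(a),np.cos(a),0])
    T=np.c_[x,y,[0,0,-1]]
    print("t",s["t"],"shift",(R.T@(np.array(p)-s["tcp_pos"])).round(1),"turn",np.degrees(Ro.from_matrix(R.T@T).as_rotvec()).round(2),"ft",s["ft_force"].round(1))
E
python3 -c "
from h import *
go([577,326,150],15.2)"
```

```text
t 0.1 shift [-478.4 -190.7  102.7] turn [ -0.1   -0.03 -29.51] ft [ 0.  -0.3  0.5]
```

```bash
python3 -m handwheel '[[-20,-8,2,0,0,-1,100],[-60,-24,6,0,0,-4,100],[-100,-40,14,0,0,-8,100],[-140,-56,24,0,0,-12,100],[-180,-72,34,0,0,-16,100],[-220,-88,44,0,0,-20,100],[-260,-104,54,0,0,-24,100],[-300,-120,64,0,0,-28,100],[-340,-136,74,0,0,-29.5,100],[-380,-152,84,0,0,-29.5,100],[-420,-168,94,0,0,-29.5,100],[-455,-182,100,0,0,-29.5,100],[-478,-191,103,0,0,-29.5,100],[-478,-191,103,0,0,-29.5,100],[-478,-191,103,0,0,-29.5,100]]'
python3 - <<'E'
from h import *
go([577,326,32],15.2)
im,c=shot("wrist","w0.png")
for n,p in dict(grip=[577,326,38],head=[630,340.5,47],tail=[435,287,38]).items(): print(n,proj("wrist",p,c).round())
E
```

```text
t: 1.6
tcp_pos: [576.5, 326.0, 149.5]
eef_rot: [[-0.965, -0.26, -0.001], [-0.26, 0.965, -0.0], [0.002, 0.0, -1.0]]
ft_force: [-0.6, 0.4, -0.5]
grip_width: 85.1
finger_force: 0.0
t 1.6 shift [-7.000e-01 -1.000e-01  1.175e+02] turn [ 0.01 -0.09 -0.1 ] ft [-0.6  0.4 -0.5]
grip [251. 195.]
head [251. 257.]
tail [250.  -4.]
```

View pics/w0.png

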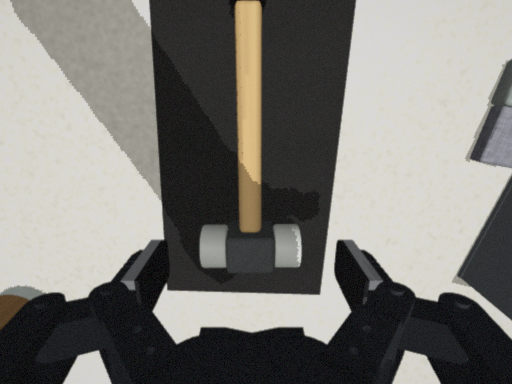

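The wrist view shows the hammer handle at column 249 and the head centre at about (250,251), so the grip point is 5 mm further back than I assumed. The fingers straddle the handle with free space on both sides.

```bash
python3 -m handwheel '[[2,0,20,0,0,0,100],[4,0,50,0,0,0,100],[4,0,80,0,0,0,100],[4,0,100,0,0,0,100],[4,0,112,0,0,0,100],[4,0,118,0,0,0,100],[4,0,118,0,0,0,100],[4,0,118,0,0,0,0],[4,0,118,0,0,0,0],[4,0,118,0,0,0,0],[4,0,118,0,0,0,0],[4,0,118,0,0,0,0],[4,0,118,0,0,0,0],[4,0,118,0,0,0,0],[4,0,118,0,0,0,0]]' 100
```

```text
t: 3.15
tcp_pos: [573.3, 325.5, 33.2]
eef_rot: [[-0.965, -0.262, 0.001], [-0.262, 0.965, 0.0], [-0.001, -0.0, -1.0]]
ft_force: [-1.0, -1.5, 6.3]
grip_width: 18.3
finger_force: 99.0
```

```bash
python3 -m handwheel '[[0,0,-10,0,0,0,0],[0,0,-30,0,0,0,0],[0,0,-60,0,0,0,0],[0,0,-90,0,0,0,0],[0,0,-115,0,0,0,0],[0,0,-115,0,0,0,0],[0,0,-115,0,0,0,0]]'
python3 -c "
from h import *
go([508.9,145.9,150],10.5)"
```

```text
t: 3.85
tcp_pos: [572.5, 325.4, 147.2]
eef_rot: [[-0.965, -0.262, -0.0], [-0.262, 0.965, -0.0], [0.0, -0.0, -1.0]]
ft_force: [0.3, 0.2, -3.5]
grip_width: 18.6
finger_force: 97.8
t 3.85 shift [ 108.4 -156.5   -2.8] turn [-0.   -0.    4.69] ft [ 0.3  0.2 -3.5]
```

```bash
python3 -m handwheel '[[10,-14,0,0,0,0.5,0],[30,-44,0,0,0,1.5,0],[50,-74,0,0,0,2.5,0],[70,-104,0,0,0,3.5,0],[92,-134,5,0,0,4.7,0],[104,-150,15,0,0,4.7,0],[108,-156,30,0,0,4.7,0],[108,-156,44,0,0,4.7,0],[108,-156,50,0,0,4.7,0],[108,-156,50,0,0,4.7,0],[108,-156,50,0,0,4.7,0],[108,-156,50,0,0,4.7,0]]'
python3 - <<'E'
from h import *
a,c=shot("top","t1.png"); b,d=shot("scene","s1.png")
cv2.imwrite("pics/c1.png",np.hstack([cv2.resize(a[90:240,180:310],(390,450)),cv2.resize(b[180:280,190:290],(400,450))]))
E
```

```text
t: 5.05
tcp_pos: [509.9, 147.7, 97.7]
eef_rot: [[-0.983, -0.183, 0.001], [-0.183, 0.983, 0.001], [-0.001, 0.0, -1.0]]
ft_force: [0.0, -0.9, -2.4]
grip_width: 18.1
finger_force: 98.1
```

View pics/c1.png

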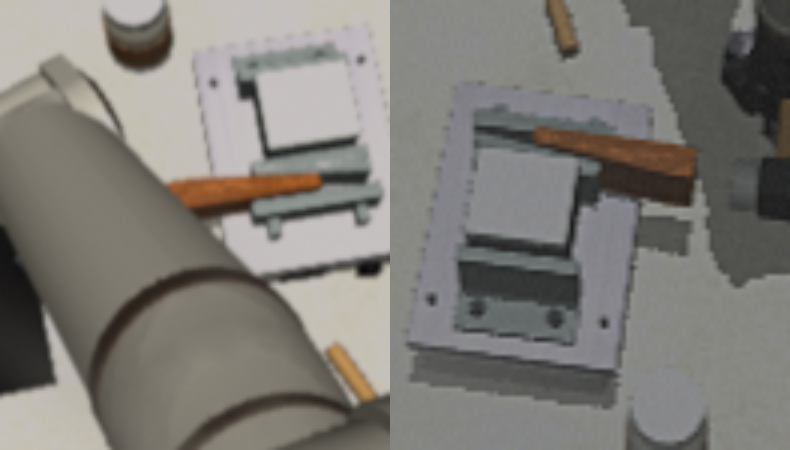

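Right half (scene view): the hammer head's white face is at about (735,185), just beyond the wedge butt at about (695,175) and level with it. The top view is blocked by the arm. Next I check the positions by projection.

```bash
python3 - <<'E'
from h import *
c=cam("scene"); b=lambda p:(np.array(proj("scene",p,c))-[190,180])*[4,4.5]+[390,0]
X=np.array([.983,.182,0]);Y=np.array([-.182,.983,0])
B=np.array([576.3,75.8,85])
for n,p in dict(top_far=B-15*X+25*np.array([0,0,1]),top_near=B+15*X+[0,0,25],bot_near=B+15*X-[0,0,25]).items(): print(n,b(p).round())
s=arm.get_state(); H=s["tcp_pos"]+54.5*X-[0,0,8]
print("head",H)
F=H-46*Y
for n,p in dict(face=F,facetop=F+[0,0,20],facenear=F+20*X,facebot=F-[0,0,20],whiteend_near=F+18*Y+20*X).items(): print(n,b(p).round())
d=H-B; print("butt->head x,y,z",d@X,d@Y,d[2])
E
python3 -c "
import cv2;im=cv2.imread('pics/s1.png');cv2.imwrite('pics/c2.png',cv2.resize(im[200:250,250:310],None,fx=10,fy=10,interpolation=2))"
```

```text
top_far [694. 138.]
top_near [690. 169.]
bot_near [689. 200.]
head [563.48710505 157.21671946  89.84770859]
face [730. 174.]
facetop [731. 161.]
facenear [728. 195.]
facebot [729. 186.]
whiteend_near [748. 197.]
butt->head x,y,z 2.222767206222318 82.36458210700789 4.847708590187523
```

View pics/c2.png

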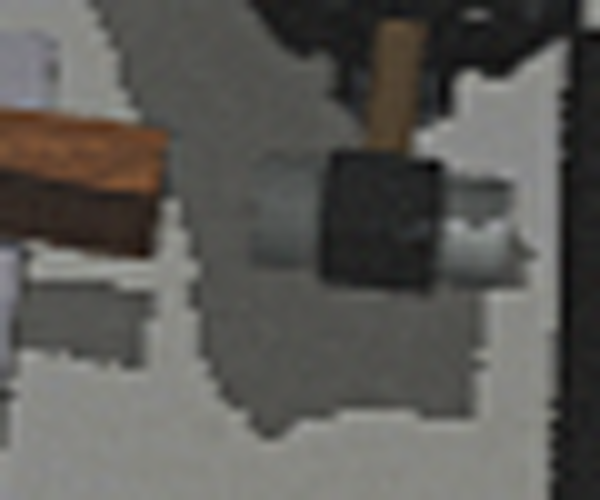

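Both points are offset the same way in the scene view, so their relative placement holds: a gap of about 36 mm, with the head centred on the butt to within a few mm. First light blow.

```bash
python3 -m handwheel '[[2,-6,0,0,0,0,0],[2,-16,0,0,0,0,0],[2,-24,0,0,0,0,0],[2,-28,0,0,0,0,0],[2,-32,0,0,0,0,0],[2,-36,0,0,0,0,0],[2,-40,0,0,0,0,0],[2,-44,0,0,0,0,0],[2,-48,0,0,0,0,0]]'
python3 -m handwheel '[[0,6,0,0,0,0,0],[0,18,0,0,0,0,0],[0,28,0,0,0,0,0],[0,30,0,0,0,0,0],[0,30,0,0,0,0,0]]'
python3 - <<'E'
from h import *
b,d=shot("scene","s2.png")
cv2.imwrite("pics/c3.png",cv2.resize(b[190:260,220:320],None,fx=6,fy=6,interpolation=2))
E
```

```text
t: 6.05
tcp_pos: [516.2, 99.2, 97.3]
eef_rot: [[-0.983, -0.183, 0.0], [-0.183, 0.983, 0.0], [-0.0, 0.0, -1.0]]
ft_force: [-0.8, 1.1, -3.1]
grip_width: 18.3
finger_force: 98.1
t: 6.55
tcp_pos: [510.4, 130.0, 97.3]
eef_rot: [[-0.983, -0.184, -0.0], [-0.184, 0.983, 0.0], [-0.0, 0.0, -1.0]]
ft_force: [-0.4, 0.3, -3.6]
grip_width: 18.4
finger_force: 98.1
```

View pics/c3.png

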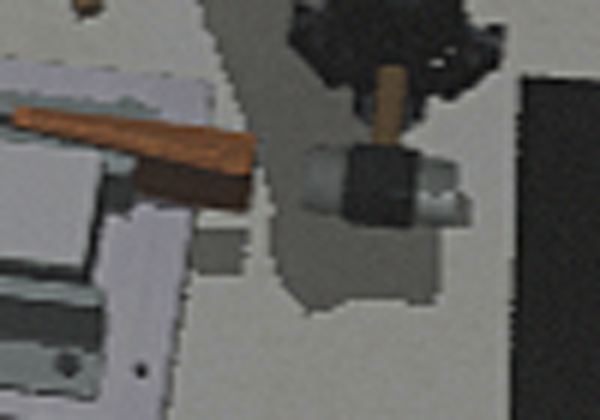

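The butt moved in (top corner now at about (255,135)) and the hammer is clear. Second blow, watching the force.

```bash
python3 -m handwheel '[[0,-8,0,0,0,0,0],[0,-18,0,0,0,0,0],[0,-24,0,0,0,0,0],[0,-28,0,0,0,0,0],[0,-32,0,0,0,0,0],[0,-36,0,0,0,0,0],[0,-40,0,0,0,0,0],[0,-44,0,0,0,0,0]]'
for i in 1 2 3; do python3 -c "
from rig import arm
s=arm.get_state();print(s['ft_force'].round(1))"; done; python3 -m handwheel '[[0,-4,0,0,0,0,0]]' | grep -E 'tcp_pos|ft'
```

```text
t: 7.4
tcp_pos: [518.4, 85.9, 97.2]
eef_rot: [[-0.983, -0.183, -0.0], [-0.183, 0.983, 0.001], [0.0, 0.001, -1.0]]
ft_force: [-1.1, 3.0, -1.8]
grip_width: 18.2
finger_force: 98.2
[-1.1  3.  -1.8]
[-1.1  3.  -1.8]
[-1.1  3.  -1.8]
tcp_pos: [519.2, 82.0, 97.3]
ft_force: [-1.8, 3.4, -2.7]
```

```bash
python3 -m handwheel '[[0,-4,0,0,0,0,0]]' | grep -E 'tcp_pos|ft'
```

```text
tcp_pos: [519.6, 78.4, 97.2]
ft_force: [-5.0, 12.7, -1.0]
```

```bash
python3 -m handwheel '[[0,-4,0,0,0,0,0]]' | grep -E 'tcp_pos|ft'
```

```text
tcp_pos: [519.4, 78.1, 97.3]
ft_force: [-8.0, 18.9, 0.5]
```

It jams at TCP y of about 78, with 12 to 20 N. I draw back, then give confirming blows.

```bash
python3 -m handwheel '[[0,6,0,0,0,0,0],[0,18,0,0,0,0,0],[0,26,0,0,0,0,0],[0,28,0,0,0,0,0],[0,28,0,0,0,0,0],[0,28,0,0,0,0,0],[0,28,0,0,0,0,0]]' | grep -E 'tcp_pos|ft'
python3 -m handwheel '[[0,-4,0,0,0,0,0],[0,-10,0,0,0,0,0],[0,-14,0,0,0,0,0],[0,-18,0,0,0,0,0],[0,-22,0,0,0,0,0],[0,-26,0,0,0,0,0]]' | grep -E 'tcp_pos|ft'
```

```text
tcp_pos: [515.9, 100.5, 97.2]
ft_force: [0.0, -0.3, -2.8]
tcp_pos: [519.6, 78.4, 97.3]
ft_force: [-4.3, 13.1, -0.5]
```

```bash
python3 -m handwheel '[[0,-3,0,0,0,0,0]]' | grep -E 'tcp_pos|ft'
```

```text
tcp_pos: [519.5, 78.1, 97.4]
ft_force: [-6.6, 16.4, 1.0]
```

```bash
python3 -m handwheel '[[0,-2,0,0,0,0,0],[0,-2,0,0,0,0,0]]' | grep -E 'tcp_pos|ft'
python3 -m handwheel '[[0,6,0,0,0,0,0],[0,18,0,0,0,0,0],[0,34,0,0,0,0,0],[0,50,0,0,0,0,0],[0,60,0,0,0,0,0],[0,60,0,0,0,0,0],[0,60,0,0,0,0,0],[0,60,0,0,0,0,0]]' | grep -E 'tcp_pos|ft'
python3 - <<'E'
from h import *
go([572.5,325.4,97],15.2); go([572.5,325.4,34],15.2)
b,d=shot("scene","s3.png")
cv2.imwrite("pics/c4.png",cv2.resize(b[190:260,220:320],None,fx=6,fy=6,interpolation=2))
E
```

```text
tcp_pos: [519.4, 78.0, 97.4]
ft_force: [-5.2, 15.6, -0.8]
tcp_pos: [510.7, 128.4, 97.2]
ft_force: [0.8, -0.5, -4.0]
t 10.1 shift [-96.3 182.6  -0. ] turn [-0.05 -0.02 -4.8 ] ft [ 0.8 -0.5 -4. ]
t 10.1 shift [-96.3 182.7  63. ] turn [-0.05 -0.02 -4.8 ] ft [ 0.8 -0.5 -4. ]
```

View pics/c4.png

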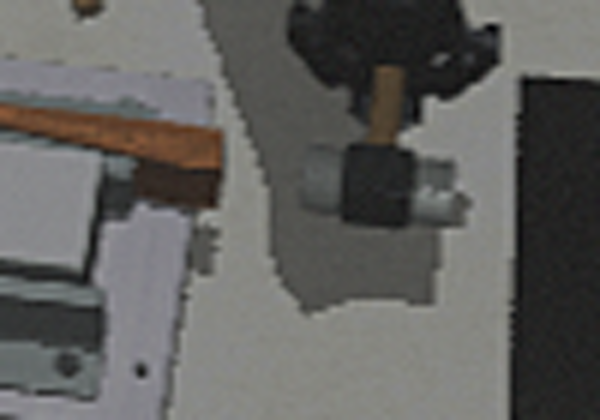

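The wedge is driven in to the jam (butt corner at about (222,130)) and lies along the slot, with the hammer clear of it. Now I carry the hammer back to the mat.

```bash
python3 -m handwheel '[[-8,14,0,0,0,-0.5,0],[-22,42,-5,0,0,-1.5,0],[-38,72,-5,0,0,-2.5,0],[-54,102,-5,0,0,-3.5,0],[-70,132,-5,0,0,-4.8,0],[-84,160,-5,0,0,-4.8,0],[-93,176,5,0,0,-4.8,0],[-96,183,15,0,0,-4.8,0],[-96,183,30,0,0,-4.8,0],[-96,183,42,0,0,-4.8,0],[-96,183,52,0,0,-4.8,0],[-96,183,58,0,0,-4.8,0],[-96,183,58,0,0,-4.8,0],[-96,183,61,0,0,-4.8,0],[-96,183,63,0,0,-4.8,0],[-96,183,63,0,0,-4.8,0]]' | grep -E 'tcp_pos|ft|t:'
```

```text
t: 11.75
tcp_pos: [571.7, 327.1, 34.5]
eef_rot: [[-0.965, -0.264, 0.0], [-0.264, 0.965, 0.0], [-0.0, 0.0, -1.0]]
ft_force: [-0.2, -0.8, -3.5]
```

```bash
python3 -m handwheel '[[0,0,1,0,0,0,0],[0,0,2,0,0,0,0],[0,0,2,0,0,0,0]]' | grep -E 'tcp_pos|ft|t:'
```

```text
t: 12.05
tcp_pos: [571.9, 327.3, 33.2]
eef_rot: [[-0.965, -0.264, 0.001], [-0.264, 0.965, 0.0], [-0.001, 0.0, -1.0]]
ft_force: [-1.6, -1.4, 2.6]
```

On the mat. I release slowly and lift off.

```bash
python3 -m handwheel '[[0,0,0,0,0,0,30],[0,0,0,0,0,0,50],[0,0,0,0,0,0,80],[0,0,0,0,0,0,100],[0,0,0,0,0,0,100],[0,0,0,0,0,0,100],[0,0,0,0,0,0,100],[0,0,-5,0,0,0,100],[0,0,-20,0,0,0,100],[0,0,-50,0,0,0,100],[0,0,-90,0,0,0,100],[0,0,-130,0,0,0,100],[0,0,-130,0,0,0,100],[0,0,-130,0,0,0,100],[0,0,-130,0,0,0,100]]'
python3 - <<'E'
from h import *
a,_=shot("wrist","w3.png");b,_=shot("scene","s4.png")
cv2.imwrite("pics/f.png",np.hstack([cv2.resize(a,(400,300)),cv2.resize(b[170:290,180:340],(400,300))]))
E
```

```text
t: 13.55
tcp_pos: [571.2, 326.6, 162.1]
eef_rot: [[-0.965, -0.264, -0.001], [-0.264, 0.965, -0.001], [0.001, -0.0, -1.0]]
ft_force: [-0.7, -0.1, -1.5]
grip_width: 85.9
finger_force: 0.0
```

View pics/f.png

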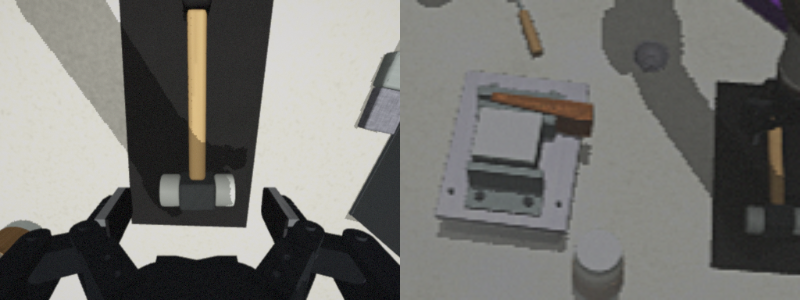

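The hammer lies flat on the mat (head at about (197,190) in the wrist view). The wedge is seated in the clamp (about (545,107) in the scene view), the tin is standing, and the gripper is clear.

```bash
python3 -c "
from rig import arm
print(arm.sign_off())"
```

```text
the job is handed in; nothing more can be done
None
```

I tapped the wedge in with three light blows (wrist-measured force peaked around 20 N); on the third it advanced no further, so it looks tight, though bar-to-tin force couldn't be read directly. The hammer is back flat on its mat, and the job was handed in at about 14 s with no verdict returned.

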